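Restock the washing-up caddy

ROBOT

A 6-joint arm with a two-finger parallel gripper is mounted at the origin on the work surface. World frame = base frame: x ahead of the robot, y to its left, z up, the work surface at z = 0. Lengths are in m, angles in degrees, forces in N, time in s.
With the tool pointing down it reaches from about 0.4 to 0.825 m from the base axis. Payload 7 kg.
Tool frame: the origin (TCP) lies midway between the tips of the shut fingers; the grasp point (between the pads) lies 19 mm behind it; z points along the fingers, y is the line along which they close (so a half turn about z gives the same grasp; the last joint's range is limited). The gripper opens to 88 mm and grips with 3 to 60 N. Pads are 19 mm wide; open, the fingers measure 130 mm over their backs; the gripper's body (78 mm by 193 mm) begins 47 mm behind the grasp point.
Start: joints at [-58.321, 20.546, 0.682, 0, -70.136, -16.507], TCP at [0.177, -0.651, 0.227] pointing down, gripper open.
Joint ranges: [-176.03, 176.03], [-82.01, 121.73], [-58.28, 71.71], [-173.87, 95.51], [-174.79, -0.11], [-173.66, 173.66]. Speed limits (degrees/s): [136.94, 136.94, 172.46, 180, 180, 180].

INTERFACE

Orientations are given as [roll, pitch, yaw] about the fixed x, y, z axes, in that order (R = Rz(yaw) Ry(pitch) Rx(roll)).
In Python, from plant import telemetry, viewer, workorder gives the robot as it stands. The module is installed in compiled form; this text tells all that it offers.
- The arm moves only by the tool carry_out, never from a script. Its argument "rows" is a list of rows, each a list of 6 numbers: the shift along the tool's x, y, z in m, then the turn, a rotation vector about the tool's x, y, z in rad. In form: [[tx, ty, tz, ax, ay, az], ...]. A call has 1 to 8 rows; each row is the pose to reach, as a shift and turn from the pose commanded when the call began, along the tool's axes at that moment; what a row does not reach only later rows make up. A row lasts 1/8 s, in which the tool goes at most 62.5 mm and 10.7 degrees, less where a joint would pass 70% of its speed; a pose out of reach is approached as far as the arm can. A call with a gripper value outside its range is refused whole. "grip" is the gripper's target within -1 to 1 (fully open at 1, half-way at 0, shut at -1), set as the call begins (left out, the last holds). The fingers move at their own pace and stop on an object; the grip force is fixed at half the most. Time passes only in rows, so rows that repeat a pose let the fingers close. It gives the time, the measured TCP pose, the force, the opening and the grip force at its end, in the units of the state.
- telemetry.get_obs(): the state, without advancing time (a new reading comes with each control period).
- viewer.snapshot(name): name is "scene" or "top" or "wrist"; returns the picture (384x512x3 uint8, red, green, blue); there is no depth.
- viewer.camera_info(name): a dict with "intrinsics" (3x3 intrinsics, pixels), "extrinsics" (4x4, takes a point from camera to world coordinates); the wrist camera has in their place "tool_from_camera" (4x4, takes a point from camera to tool coordinates, whose origin is the TCP and whose axes are the flange's). Camera axes: x right, y down, z forward; pixel columns grow to the right and rows downward; lengths in m; the calibration is good to about 2 mm. A picture is of the moment at which its call begins: read the wrist's pose just before it. camera_info takes no time and is no camera call.
- workorder.close_job(): hands the job in; it is judged then, once.
The state is a dict: "clock": time; "joint_pos": joint angles; "qvel": joint speeds; "tau": joint torques, N m; "tool_pos": TCP position; "orientation": TCP orientation; "force": force on the tool from outside, world axes, zero at the start; "moment": the same for the moment, N m; "opening": finger opening in m; "gripper_force": force on a finger pad.
Only numpy, scipy, OpenCV 4.12 (cv2) and the standard library are available. Lean on these libraries where they do the work, as an engineer would, in place of code of your own. Each camera call takes 0.05 s, during which the arm holds its last target. There are 200 camera calls.

TASK

Tidy the washing-up things into the grey caddy, each seated flat and upright on the floor of its own insert: the pump bottle in the deep round cup, the short soap bar in the wide ribbed soap dish, the round brush in the shallow round dish and the nail brush in the narrow plain trough, both brushes bristles down. Leave the screw-cap bottle and the long soap bar standing where they are.

Things in the scene. Friction and masses are not known exactly. Their poses are not given: they have to be found in the camera images.
- pump_bottle: Loose squat white soap bottle with a black pump: round body 50 mm in diameter, straight-sided to 56 mm, then a short shoulder to 64 mm and a black pump head whose flat nozzle points sideways (along the bottle's +x, reaching 24 mm from the axis), top at 82 mm. About 0.1 to 0.2 kg. Origin: centre of its underside; z up.
- soap_bar: Loose short bar of tan soap, 72 x 48 x 32 mm (x, y, z) with rounded edges. About 0.08 to 0.17 kg. Origin: centre of its underside; x along its length.
- palm_brush: Loose round dish brush, bristles down: white bristles 54 mm in diameter and 20 mm high, a wooden disc 58 mm in diameter up to 30 mm, and a wooden grip knob 32 mm in diameter from 45 to 60 mm height, top at 63 mm. About 0.06 to 0.13 kg. Origin: centre of its underside; z up.
- nail_brush: Loose oblong nail brush, bristles down: stiff white bristle block 78 x 30 mm, 18 mm high, under a wooden back 86 x 36 mm, from 18 to 36 mm height. About 0.05 to 0.1 kg. Origin: centre of its underside; x along its length.
- cap_bottle: Look-alike that does not belong in the caddy: the same squat white bottle (50 mm in diameter) but with a plain round black screw cap 26 mm across instead of a pump, top at 76 mm. Loose; origin: centre of its underside.
- long_soap: Look-alike that does not belong in the caddy: a long uncut bar of the same tan soap, 112 x 48 x 32 mm (x, y, z). Loose; origin: centre of its underside; x along its length.
- bottle_cup: Aluminium round cup insert, the deep one, for the pump bottle: inside 70 mm in diameter, wall 3 mm, rim 22 mm and inner floor 3 mm above its underside. Fixed in the low grey caddy tray (372 x 128 mm, rim 10 mm high), in a row of four at 90 mm pitch, in any order; the row runs along y. Origin: centre of its underside, 4 mm above the table; z up.
- round_dish: Aluminium round dish insert, shallow and wider than the cup, for the round brush: inside 80 mm in diameter, wall 3 mm, rim 10 mm and inner floor 3 mm above its underside. Fixed in the low grey caddy tray (372 x 128 mm, rim 10 mm high), in a row of four at 90 mm pitch, in any order; the row runs along y. Origin: centre of its underside, 4 mm above the table; z up.
- soap_dish: Aluminium oblong soap dish insert, the wider of the two oblong ones, with dark drain ribs across its floor: inside 92 mm (x) x 68 mm (y), wall 3 mm, rim 11 mm and inner floor 3 mm above its underside. Fixed in the low grey caddy tray (372 x 128 mm, rim 10 mm high), in a row of four at 90 mm pitch, in any order; the row runs along y. Origin: centre of its underside, 4 mm above the table; z up.
- trough: Aluminium oblong trough insert, the narrower and longer one, plain floor, for the nail brush: inside 108 mm (x) x 54 mm (y), wall 3 mm, rim 11 mm and inner floor 3 mm above its underside. Fixed in the low grey caddy tray (372 x 128 mm, rim 10 mm high), in a row of four at 90 mm pitch, in any order; the row runs along y. Origin: centre of its underside, 4 mm above the table; z up.
Not all that is in view belongs to the job. What is shaped like the round_dish but orange is not meant.

How it is judged (in metres and radians):
At the end, for the whole second after the job is handed in: Pump bottle, short soap bar, round brush and nail brush each rest on their own insert's floor (underside within 4 mm of it, centres within 18 mm, upright within 0.12 rad), released and still; screw-cap bottle and long soap bar upright (0.2 rad) within 30 mm of their start (horizontal distance between pump_bottle and bottle_cup below 0.018 m and z of pump_bottle in the frame of bottle_cup below 0.007 m and angle between each of pump_bottle, soap_bar, palm_brush, nail_brush's own z axis and vertical below 0.12 rad and linear speed of each of pump_bottle, soap_bar, palm_brush, nail_brush below 0.02 m/s and horizontal distance between soap_bar and soap_dish below 0.018 m and z of soap_bar in the frame of soap_dish below 0.007 m and horizontal distance between palm_brush and round_dish below 0.018 m and z of palm_brush in the frame of round_dish below 0.007 m and horizontal distance between nail_brush and trough below 0.018 m and z of nail_brush in the frame of trough below 0.007 m and distance of each of cap_bottle, long_soap from where it was at the start of the episode below 0.03 m and angle between each of cap_bottle, long_soap's own z axis and vertical below 0.2 rad); the robot touches nothing.
It fails at once if the screw-cap bottle is moved more than 30 mm (distance of cap_bottle from where it was at the start of the episode above 0.03 m).
It fails at once if the long soap bar is moved more than 30 mm (distance of long_soap from where it was at the start of the episode above 0.03 m).
It also fails if it takes over 99 s, if anything falls off the work surface, if the arm or the gripper's body presses on something with over 40 N, if the wrist force passes 120 N, or if a joint passes its speed limit or range.

## Working session

There is one attempt and no reset: what is moved stays moved. The work goes in short steps, Python scripts to look and compute and a tool call to move; the robot and the scene stay as the last step left them, time stands still between calls to the robot, and variables do not carry over. Pictures are saved under pics/ and viewed, at most 14 in all, crops included, and the job is handed in when it is done.

Besides the shell and the picture viewer there is one more tool, called after "Request:" in YAML: its name, and indented under it one key for each argument. carry_out: Moves the arm, as the interface text tells. Its arguments: {"type":"object","properties":{"rows":{"type":"array"},"grip":{"type":"number"}},"required":["rows"]}

```bash
mkdir -p pics; python3 - <<'E'
from plant import telemetry, viewer
import cv2,numpy as np
for n in("top","scene"):
    cv2.imwrite(f"pics/{n}0.png",cv2.resize(viewer.snapshot(n)[:,:,::-1],(800,600),interpolation=cv2.INTER_CUBIC))
    i=viewer.camera_info(n);print(n,np.round(i["intrinsics"],1).tolist(),np.round(i["extrinsics"],3).tolist())
print(np.round(viewer.camera_info("wrist")["tool_from_camera"],4).tolist(),np.round(viewer.camera_info("wrist")["intrinsics"],1).tolist())
print(telemetry.get_obs())
E
```

```text
top [[420.8, 0.0, 254.3], [0.0, 420.8, 201.7], [0.0, 0.0, 1.0]] [[-0.024, -0.999, 0.041, 0.475], [-1.0, 0.023, -0.021, 0.004], [0.02, -0.041, -0.999, 1.329], [0.0, 0.0, 0.0, 1.0]]
scene [[385.0, 0.0, 251.2], [0.0, 385.0, 183.9], [0.0, 0.0, 1.0]] [[-0.758, 0.482, -0.44, 1.036], [0.653, 0.571, -0.498, 0.547], [0.011, -0.665, -0.747, 0.889], [0.0, 0.0, 0.0, 1.0]]
[[-0.0002, -0.9635, -0.2679, 0.0725], [1.0, -0.0001, -0.0004, -0.0004], [0.0003, -0.2679, 0.9635, -0.1583], [0.0, 0.0, 0.0, 1.0]] [[292.7, 0.0, 256.9], [0.0, 292.7, 190.6], [0.0, 0.0, 1.0]]
{'clock': 0.1, 'joint_pos': array([-5.83221976e+01,  2.05882444e+01,  6.37800634e-01, -1.90854805e-02,
       -7.01362870e+01, -1.65059672e+01]), 'qvel': array([ 0.03800673,  0.01698434,  0.16287954,  0.07698673, -0.16855511,
        0.00231748]), 'tau': array([-8.33801441e-04, -5.84163952e+01,  2.93750775e+01,  7.01546386e+00,
        1.02236177e-02, -6.33154968e-05]), 'tool_pos': array([ 0.17650486, -0.65104253,  0.22569255]), 'orientation': array([ 1.79911745e+02, -7.44100807e-03, -1.64834658e+02]), 'force': array([ 0.56274029,  0.30470453, -0.09313718]), 'moment': array([-0.00132493,  0.02863544,  0.00309717]), 'gripper_force': 0.0, 'opening': 0.08747502063861883}
```

View pics/top0.png

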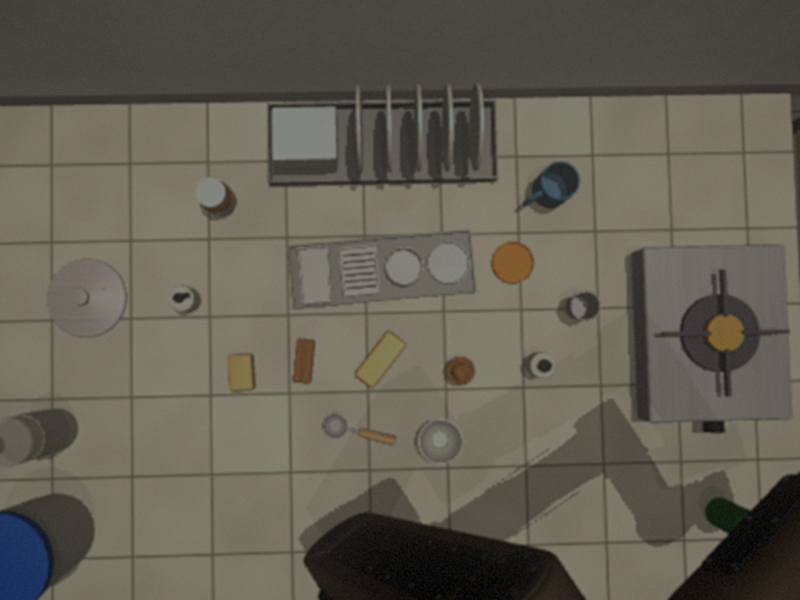

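View pics/scene0.png

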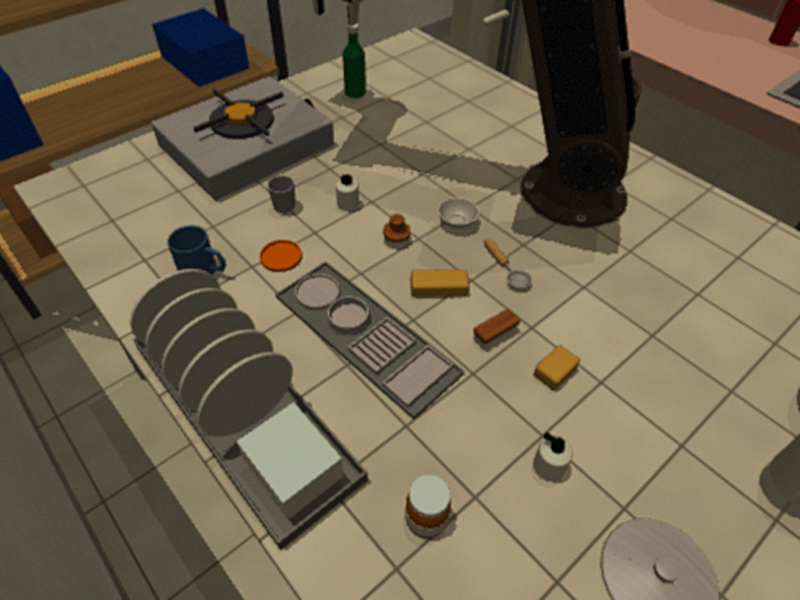

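Look-alikes (800x600 top picture):
- **Bottles:** pump (182,299), screw cap (541,365), and a jar at (212,195).
- **Soaps:** short (241,372), long (380,359).
- **Brushes:** round (460,370), nail (304,361).
- **Round inserts:** cup (404,266), shallow dish (448,263), and the orange dish at (512,263), which isn't meant.
- **Oblong inserts:** ribbed dish (359,271), plain trough (314,274).

I'll check these choices in one crop.

```bash
cat > h.py <<'E'
from plant import telemetry, viewer
import cv2,numpy as np
def px2w(name,u,v,z):
    i=viewer.camera_info(name);E=i["extrinsics"];K=i["intrinsics"]
    d=E[:3,:3]@np.linalg.solve(K,[u,v,1]);return E[:3,3]+d*(z-E[2,3])/d[2]
E
python3 - <<'E'
from h import *
im=np.mean([viewer.snapshot("top").astype(float) for _ in range(4)],0)
np.save("top.npy",im)
c=np.clip(im[140:260,100:300]*1.8,0,255).astype(np.uint8)[:,:,::-1]
c=cv2.resize(c,None,fx=4,fy=4,interpolation=cv2.INTER_CUBIC)
cv2.imwrite("pics/crop1.png",c)
E
```

```text
(no output)
```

View pics/crop1.png

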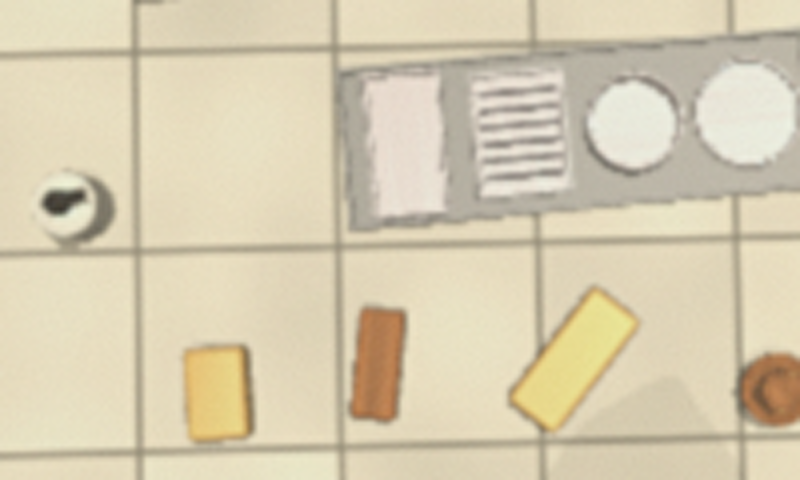

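The crop confirms the choices: pump nozzle at crop (65,201), short soap (217,393), nail brush (379,363), round brush (777,389), trough (406,145), ribbed dish (520,133), cup (632,124), round dish (747,113). Next I'll turn these into positions, with the segmentation refining the loose items.

```bash
python3 - <<'E'
from h import *
im=np.load("top.npy")
big=cv2.resize(np.clip(im*1.8,0,255).astype(np.uint8),None,fx=4,fy=4,interpolation=cv2.INTER_CUBIC)
hsv=cv2.cvtColor(big,cv2.COLOR_RGB2HSV)
m=((hsv[...,1]>105)).astype(np.uint8)
cs,_=cv2.findContours(m[560:1040,400:1300],cv2.RETR_EXTERNAL,cv2.CHAIN_APPROX_NONE)
for c in cs:
    if cv2.contourArea(c)<1500: continue
    r=cv2.minAreaRect(c);print(np.round(r[0],1),np.round(r[1],1),round(r[2],1),cv2.contourArea(c))
def W(u,v,z): return px2w("top",100+(u+.5)/4-.5,140+(v+.5)/4-.5,z)
def rep(n,pts,z):
    p=[W(u,v,z) for u,v in pts];print(n,np.round(np.mean(p,0),4)); return p
def ang(a,b): d=b-a; return round(np.degrees(np.arctan2(d[1],d[0])),1)
p=rep("soap",[(184,349),(245,346),(250,437),(190,441)],.032);print(ang(p[3],p[0]),ang(p[2],p[1]))
p=rep("nail",[(362,306),(406,310),(396,421),(351,417)],.036);print(ang(p[3],p[0]),ang(p[2],p[1]))
rep("palm knob",[(778,388)],.06);rep("palm disc",[(777,390)],.03)
rep("pump",[(67,207)],.05)
q=[rep(n,[c],.018 if i<2 else .026) for i,(n,c) in enumerate([("trough",(406,145)),("sdish",(520,133)),("cup",(632,124)),("dish",(747,113))])]
print(ang(q[3][0],q[0][0]),[round(np.linalg.norm(q[i+1][0]-q[i][0]),4) for i in range(3)])
# wide crop for palm/caddy right end
c=big[560:1040,900:1600][:,:,::-1];cv2.imwrite("pics/crop2.png",c)
E
```

```text
[777.  389.5] [69. 70.] 90.0 3811.5
[217.5 393.7] [90.3 62.1] 87.1 5287.0
[377.5 364.2] [ 43.4 107.9] 5.7 4414.0
[572.7 359.9] [ 59.6 142.9] 37.6 7961.5
[879.5 112. ] [102.  39.] 90.0 2966.5
soap [0.4243 0.2855 0.032 ]
3.0 2.3
nail [0.4441 0.1614 0.036 ]
-6.7 -6.2
palm knob [ 0.4189 -0.1411  0.06  ]
palm disc [ 0.416  -0.1437  0.03  ]
pump [0.5682 0.3927 0.05  ]
trough [0.6131 0.1394 0.018 ]
sdish [0.6206 0.0504 0.018 ]
cup [ 0.6248 -0.037   0.026 ]
dish [ 0.6315 -0.1268  0.026 ]
94.0 [np.float64(0.0893), np.float64(0.0879), np.float64(0.09)]
```

View pics/crop2.png

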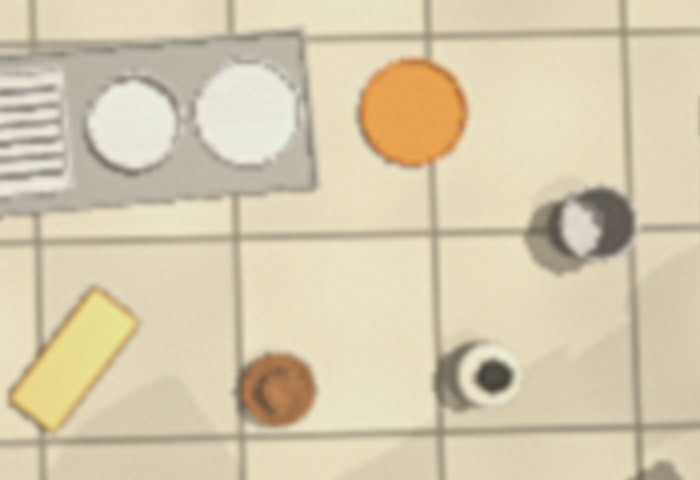

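The crop shows the caddy's right end with the round dish at (247,113). The orange dish at (413,112) is separate, and the cap bottle is at (490,376). I'll write a helper that turns a world target into a tool-frame row.

```bash
cat > g.py <<'E'
import sys
from plant import telemetry
import numpy as np
from scipy.spatial.transform import Rotation as Ro
o=telemetry.get_obs();R=Ro.from_euler('xyz',o["orientation"],degrees=True);p=o["tool_pos"]
print("t",round(o["clock"],2),np.round(p,4),np.round(o["orientation"],1),"j",np.round(o["joint_pos"]),"F",np.round(o["force"],1),"op",round(o["opening"],4),round(o["gripper_force"],1))
for a in sys.argv[1:]:
    x,y,z,w=map(float,a.split(','))
    T=Ro.from_euler('xyz',[180,0,w],degrees=True)
    print(a,np.round(R.inv().apply(np.array([x,y,z])-p),4).tolist()+np.round((R.inv()*T).as_rotvec(),3).tolist())
E
python3 g.py .47,-.25,.2,-175 .444,.161,.2,173.6
```

```text
t 0.3 [ 0.1766 -0.6513  0.2263] [ 180.    -0.  -164.8] j [-58.  21.   1.  -0. -70. -17.] F [ 0.  -0.2 -0. ] op 0.0876 0.0
.47,-.25,.2,-175 [-0.3882, 0.3106, 0.0264, 0.001, -0.0, 0.177]
.444,.161,.2,173.6 [-0.4707, 0.714, 0.0266, 0.001, -0.0, 0.376]
```

Request:
carry_out:
  rows:
    - [-0.388,0.311,0.026,0,0,0.177]
    - [-0.388,0.311,0.026,0,0,0.177]
    - [-0.388,0.311,0.026,0,0,0.177]
    - [-0.388,0.311,0.026,0,0,0.177]
    - [-0.388,0.311,0.026,0,0,0.177]
    - [-0.388,0.311,0.026,0,0,0.177]
    - [-0.388,0.311,0.026,0,0,0.177]
    - [-0.388,0.311,0.026,0,0,0.177]
  grip: 1

```text
clock: 1.3
tool_pos: [0.4707, -0.2479, 0.2008]
orientation: [-180.0, 0.0, -174.9]
force: [1.0, -0.6, -0.5]
opening: 0.0877
gripper_force: 0.0
```

```bash
python3 g.py .47,-.25,.2,-175 .444,.161,.12,173.6
```

```text
t 1.3 [ 0.4707 -0.2479  0.2008] [-180.     0.  -174.9] j [ -7.   8. -20.   0. -62. -78.] F [ 1.  -0.6 -0.5] op 0.0877 0.0
.47,-.25,.2,-175 [0.0009, -0.0021, 0.0008, -0.0, 0.001, 0.001]
.444,.161,.12,173.6 [-0.0093, 0.4096, 0.0808, -0.0, 0.001, 0.2]
```

Request:
carry_out:
  rows:
    - [-0.009,0.41,0.02,0,0,0.2]
    - [-0.009,0.41,0.02,0,0,0.2]
    - [-0.009,0.41,0.02,0,0,0.2]
    - [-0.009,0.41,0.02,0,0,0.2]
    - [-0.009,0.41,0.02,0,0,0.2]
    - [-0.009,0.41,0.02,0,0,0.2]
    - [-0.009,0.41,0.081,0,0,0.2]
    - [-0.009,0.41,0.081,0,0,0.2]

```text
clock: 2.3
tool_pos: [0.4411, 0.1604, 0.1172]
orientation: [-179.9, -0.2, 173.7]
force: [-0.3, -0.7, -0.4]
opening: 0.0875
gripper_force: 0.0
```

```bash
python3 - <<'E'
from h import *
im=viewer.snapshot("wrist");cv2.imwrite("pics/w1.png",np.clip(im[:,:,::-1]*1.5,0,255).astype(np.uint8))
E
python3 g.py .444,.161,.015,173.6
```

```text
t 2.35 [0.4414 0.1602 0.117 ] [-179.8   -0.2  173.7] j [  44.    7.  -33.   -0.  -50. -140.] F [-0.3  0.7 -1.1] op 0.0874 0.0
.444,.161,.015,173.6 [-0.0028, 0.0014, 0.102, -0.003, -0.003, 0.001]
```

View pics/w1.png

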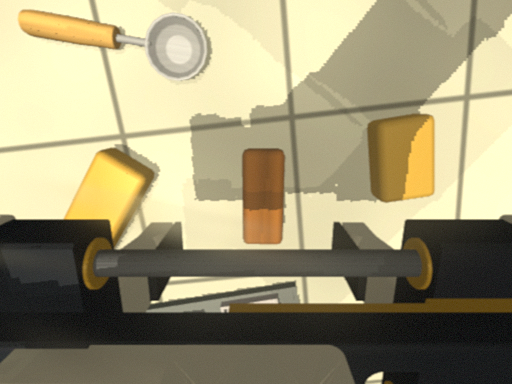

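The nail brush is at (263,196) in the wrist picture, its sides parallel to the image, so the yaw is right. I'll check its position.

```bash
cat >> h.py <<'E'
from scipy.spatial.transform import Rotation as Ro
def wpx(u,v,z,o=None):
    o=o or telemetry.get_obs();i=viewer.camera_info("wrist");T=i["tool_from_camera"]
    R=Ro.from_euler('xyz',o["orientation"],degrees=True).as_matrix()
    c=R@T[:3,3]+o["tool_pos"];d=R@T[:3,:3]@np.linalg.solve(i["intrinsics"],[u,v,1]);return c+d*(z-c[2])/d[2]
E
python3 -c "
from h import *
for q in [(244,149),(284,149),(283,243),(244,243),(263.5,196)]: print(np.round(wpx(*q,.036),4))
print(np.round(wpx(402,157,.032),4))"
```

```text
[0.3991 0.1535 0.036 ]
[0.4027 0.1859 0.036 ]
[0.4861 0.1779 0.036 ]
[0.4823 0.1432 0.036 ]
[0.4407 0.1651 0.036 ]
[0.4208 0.2836 0.032 ]
```

Request:
carry_out:
  rows:
    - [-0.001,0.003,0.04,0,0,0]
    - [-0.001,0.003,0.07,0,0,0]
    - [-0.001,0.003,0.09,0,0,0]
    - [-0.001,0.003,0.102,0,0,0]
    - [-0.001,0.003,0.102,0,0,0]
    - [-0.001,0.003,0.102,0,0,0]

```text
clock: 3.1
tool_pos: [0.4447, 0.1625, 0.0185]
orientation: [179.9, 0.1, 173.6]
force: [-1.1, -0.7, -0.3]
opening: 0.0877
gripper_force: 0.0
```

Request:
carry_out:
  rows:
    - [0,0,0,0,0,0]
    - [0,0,0,0,0,0]
    - [0,0,0,0,0,0]
    - [0,0,0,0,0,0]
    - [0,0,0,0,0,0]
    - [0,0,0,0,0,0]
    - [0,0,0,0,0,0]
    - [0,0,0,0,0,0]
  grip: -1

```text
clock: 4.1
tool_pos: [0.4441, 0.1624, 0.0176]
orientation: [180.0, 0.0, 173.6]
force: [-0.1, 0.2, -0.3]
opening: 0.0357
gripper_force: 30.0
```

```bash
python3 g.py .6131,.1412,.1,184 .6131,.1412,.025,184
```

```text
t 4.1 [0.4441 0.1624 0.0176] [180.    0.  173.6] j [  44.   16.  -39.   -0.  -35. -140.] F [-0.1  0.2 -0.3] op 0.0357 30.0
.6131,.1412,.1,184 [-0.1703, -0.0021, -0.0824, 0.0, 0.0, -0.182]
.6131,.1412,.025,184 [-0.1703, -0.0021, -0.0074, 0.0, 0.0, -0.182]
```

Request:
carry_out:
  rows:
    - [0,0,-0.04,0,0,0]
    - [0,0,-0.082,0,0,0]
    - [-0.05,-0.001,-0.082,0,0,-0.06]
    - [-0.1,-0.002,-0.082,0,0,-0.12]
    - [-0.14,-0.002,-0.082,0,0,-0.182]
    - [-0.17,-0.002,-0.082,0,0,-0.182]
    - [-0.17,-0.002,-0.082,0,0,-0.182]
    - [-0.17,-0.002,-0.082,0,0,-0.182]

```text
clock: 5.1
tool_pos: [0.6119, 0.141, 0.0989]
orientation: [-180.0, -0.1, -176.0]
force: [-0.6, 0.4, 0.2]
opening: 0.0352
gripper_force: 30.0
```

```bash
python3 g.py .6131,.1412,.026,184; python3 - <<'E'
from h import *
im=viewer.snapshot("wrist");cv2.imwrite("pics/w2.png",np.clip(im[:,:,::-1]*1.5,0,255).astype(np.uint8))
E
```

```text
t 5.1 [0.6119 0.141  0.0989] [-1.80e+02 -1.00e-01 -1.76e+02] j [  31.   22.  -15.   -0.  -53. -117.] F [-0.6  0.4  0.2] op 0.0352 30.0
.6131,.1412,.026,184 [-0.0013, 0.0002, 0.0729, -0.0, -0.001, -0.001]
```

View pics/w2.png

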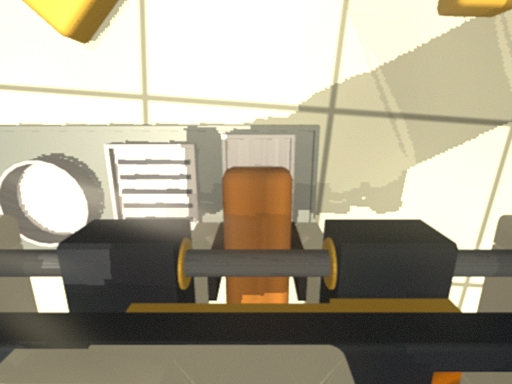

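The held brush is centred at u≈257 and the trough's near end is at (259,137), so they line up laterally.

```bash
python3 -c "
from h import *
for q in [(225,137),(293,137),(259,137)]: print(np.round(wpx(*q,.015),4))
print(np.round(wpx(152,145,.015),4))"
```

```text
[0.5632 0.111  0.015 ]
[0.5593 0.1666 0.015 ]
[0.5612 0.1388 0.015 ]
[0.5739 0.0512 0.015 ]
```

Request:
carry_out:
  rows:
    - [-0.001,0,0.04,0,0,0]
    - [-0.001,0,0.06,0,0,0]
    - [-0.001,0,0.07,0,0,0]
    - [-0.001,0,0.073,0,0,0]
    - [-0.001,0,0.074,0,0,0]
    - [-0.001,0,0.074,0,0,0]
    - [-0.001,0,0.074,0,0,0]

```text
clock: 6.02
tool_pos: [0.6141, 0.1415, 0.0262]
orientation: [180.0, 0.1, -176.0]
force: [-0.2, -0.6, -0.3]
opening: 0.0355
gripper_force: 30.0
```

Request:
carry_out:
  rows:
    - [0,0,0.0015,0,0,0]
    - [0,0,0.0015,0,0,0]
    - [0,0,0.0015,0,0,0]

```text
clock: 6.4
tool_pos: [0.6141, 0.1415, 0.0246]
orientation: [180.0, 0.0, -176.0]
force: [-1.3, 0.5, 6.0]
opening: 0.0359
gripper_force: 30.0
```

Request:
carry_out:
  rows:
    - [0,0,0,0,0,0]
    - [0,0,0,0,0,0]
    - [0,0,0,0,0,0]
    - [0,0,-0.02,0,0,0]
    - [0,0,-0.06,0,0,0]
    - [0,0,-0.1,0,0,0]
    - [0,0,-0.1,0,0,0]
  grip: 0.3

```text
clock: 7.28
tool_pos: [0.6158, 0.1423, 0.1278]
orientation: [179.9, 0.3, -176.0]
force: [-0.2, 0.1, -0.3]
opening: 0.0572
gripper_force: 0.0
```

```bash
python3 g.py .424,.285,.12,182.7 .424,.285,.014,182.7
```

```text
t 7.28 [0.6158 0.1423 0.1278] [ 179.9    0.3 -176. ] j [  31.   21.  -13.    0.  -56. -117.] F [-0.2  0.1 -0.3] op 0.0572 0.0
.424,.285,.12,182.7 [0.1814, 0.1558, 0.007, 0.002, 0.006, 0.023]
.424,.285,.014,182.7 [0.182, 0.1556, 0.113, 0.002, 0.006, 0.023]
```

Request:
carry_out:
  rows:
    - [0.181,0.156,0.007,0,0,0.023]
    - [0.181,0.156,0.007,0,0,0.023]
    - [0.181,0.156,0.007,0,0,0.023]
    - [0.181,0.156,0.007,0,0,0.023]
    - [0.181,0.156,0.007,0,0,0.023]
    - [0.181,0.156,0.007,0,0,0.023]
  grip: 1

```text
clock: 8.02
tool_pos: [0.4222, 0.2844, 0.1168]
orientation: [-180.0, -0.0, -177.3]
force: [-0.4, -0.4, -0.2]
opening: 0.0879
gripper_force: 0.0
```

```bash
python3 g.py .424,.285,.013,182.7
```

```text
t 8.03 [0.4222 0.2844 0.1168] [-180.    -0.  -177.3] j [  56.   11.  -29.   -0.  -51. -143.] F [-0.4 -0.4 -0.2] op 0.0879 0.0
.424,.285,.013,182.7 [-0.0018, 0.0005, 0.1038, -0.0, -0.0, 0.001]
```

Request:
carry_out:
  rows:
    - [-0.001,0,0.04,0,0,0]
    - [-0.001,0,0.07,0,0,0]
    - [-0.001,0,0.09,0,0,0]
    - [-0.001,0,0.104,0,0,0]
    - [-0.001,0,0.104,0,0,0]
    - [-0.001,0,0.104,0,0,0]

```text
clock: 8.78
tool_pos: [0.4239, 0.2846, 0.0136]
orientation: [180.0, 0.0, -177.3]
force: [-0.2, -0.1, 0.1]
opening: 0.088
gripper_force: 0.0
```

Request:
carry_out:
  rows:
    - [0,0,0,0,0,0]
    - [0,0,0,0,0,0]
    - [0,0,0,0,0,0]
    - [0,0,0,0,0,0]
    - [0,0,0,0,0,0]
    - [0,0,0,0,0,0]
    - [0,0,0,0,0,0]
  grip: -1

```text
clock: 9.65
tool_pos: [0.4235, 0.2847, 0.0132]
orientation: [180.0, 0.0, -177.3]
force: [-0.3, 1.6, 2.5]
opening: 0.0475
gripper_force: 30.0
```

```bash
python3 g.py .6194,.0514,.1,184
```

```text
t 9.65 [0.4235 0.2847 0.0132] [ 180.     0.  -177.3] j [  56.   19.  -35.    0.  -36. -143.] F [-0.3  1.6  2.5] op 0.0475 30.0
.6194,.0514,.1,184 [-0.1848, -0.2422, -0.0868, 0.0, 0.0, -0.023]
```

Request:
carry_out:
  rows:
    - [0,0,-0.05,0,0,0]
    - [0,0,-0.087,0,0,0]
    - [-0.037,-0.048,-0.087,0,0,-0.023]
    - [-0.074,-0.097,-0.087,0,0,-0.023]
    - [-0.111,-0.145,-0.087,0,0,-0.023]
    - [-0.148,-0.194,-0.087,0,0,-0.023]
    - [-0.185,-0.242,-0.087,0,0,-0.023]
    - [-0.185,-0.242,-0.087,0,0,-0.023]

```text
clock: 10.65
tool_pos: [0.6206, 0.0475, 0.0987]
orientation: [-179.9, -0.1, -176.3]
force: [-0.8, 0.1, -1.9]
opening: 0.0477
gripper_force: 30.0
```

Request:
carry_out:
  rows:
    - [0,0,0,0,0,0]
    - [0,0,0,0,0,0]

```text
clock: 10.9
tool_pos: [0.6187, 0.0521, 0.0999]
orientation: [-180.0, -0.0, -175.9]
force: [-0.0, 0.4, -1.6]
opening: 0.0478
gripper_force: 30.0
```

```bash
python3 g.py .6194,.0514,.0205,184; python3 - <<'E'
from h import *
im=viewer.snapshot("wrist");cv2.imwrite("pics/w3.png",np.clip(im[:,:,::-1]*1.5,0,255).astype(np.uint8))
E
```

```text
t 10.9 [0.6187 0.0521 0.0999] [-180.    -0.  -175.9] j [  23.   22.  -16.   -0.  -53. -109.] F [-0.   0.4 -1.6] op 0.0478 30.0
.6194,.0514,.0205,184 [-0.0007, -0.0007, 0.0794, -0.0, -0.001, 0.001]
```

View pics/w3.png

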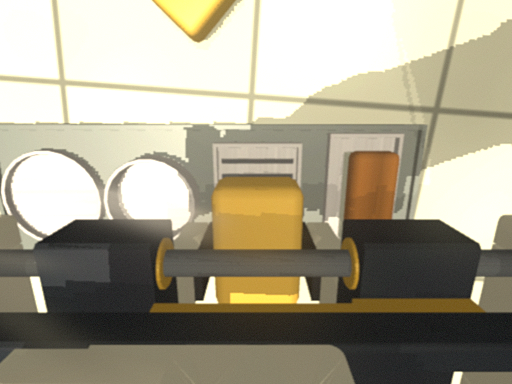

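The soap (u≈257) lines up with the ribbed dish (u 213–302), and the nail brush sits inside the trough at (372,190). I'll lower the soap and release it.

Request:
carry_out:
  rows:
    - [-0.001,-0.001,0.04,0,0,0]
    - [-0.001,-0.001,0.06,0,0,0]
    - [-0.001,-0.001,0.072,0,0,0]
    - [-0.001,-0.001,0.077,0,0,0]
    - [-0.001,-0.001,0.0795,0,0,0]
    - [-0.001,-0.001,0.0795,0,0,0]
    - [-0.001,-0.001,0.0795,0,0,0]
    - [-0.001,-0.001,0.0795,0,0,0]

```text
clock: 11.95
tool_pos: [0.6208, 0.0504, 0.021]
orientation: [180.0, 0.0, -176.0]
force: [-0.0, -1.1, -1.5]
opening: 0.0476
gripper_force: 30.0
```

Request:
carry_out:
  rows:
    - [0,0,0,0,0,0]
    - [0,0,0,0,0,0]
    - [0,0,0,0,0,0]
    - [0,0,-0.02,0,0,0]
    - [0,0,-0.06,0,0,0]
    - [0,0,-0.12,0,0,0]
    - [0,0,-0.12,0,0,0]
  grip: 0.28

```text
clock: 12.82
tool_pos: [0.6237, 0.0512, 0.1462]
orientation: [179.9, 0.5, -176.0]
force: [0.2, 0.7, -0.3]
opening: 0.0561
gripper_force: 0.0
```

```bash
python3 g.py .424,-.142,.14,184
```

```text
t 12.82 [0.6237 0.0512 0.1462] [ 179.9    0.5 -176. ] j [  23.   19.  -13.    0.  -58. -109.] F [ 0.2  0.7 -0.3] op 0.0561 0.0
.424,-.142,.14,184 [0.2129, -0.1786, 0.0039, 0.002, 0.009, 0.001]
```

Request:
carry_out:
  rows:
    - [0.206,-0.179,0.004,0,0.009,0]
    - [0.206,-0.179,0.004,0,0.009,0]
    - [0.206,-0.179,0.004,0,0.009,0]
    - [0.206,-0.179,0.004,0,0.009,0]
    - [0.206,-0.179,0.004,0,0.009,0]
    - [0.206,-0.179,0.004,0,0.009,0]
    - [0.206,-0.179,0.004,0,0.009,0]
  grip: 1

```text
clock: 13.7
tool_pos: [0.4284, -0.1422, 0.1367]
orientation: [-180.0, -0.5, -176.0]
force: [0.6, 0.1, 0.3]
opening: 0.0876
gripper_force: 0.0
```

```bash
python3 g.py .4175,-.142,.034,184; python3 - <<'E'
from h import *
im=viewer.snapshot("wrist");cv2.imwrite("pics/w4.png",np.clip(im[:,:,::-1]*1.5,0,255).astype(np.uint8))
E
```

```text
t 13.7 [ 0.4284 -0.1422  0.1367] [-180.    -0.5 -176. ] j [  7.   4. -33.  -0. -53. -93.] F [0.6 0.1 0.3] op 0.0876 0.0
.4175,-.142,.034,184 [0.0101, 0.001, 0.1028, -0.0, -0.008, 0.0]
```

View pics/w4.png

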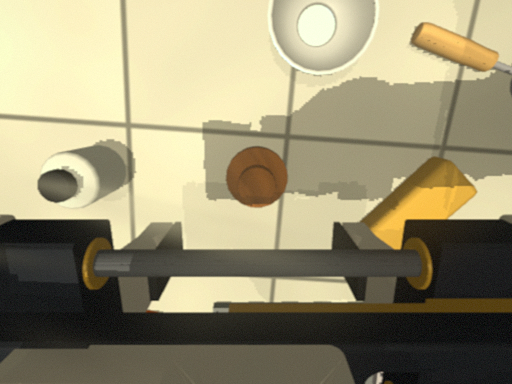

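The brush disc is at (257,177) and its knob at (258,184). The fingers are clear of the long soap (about 107 mm from the brush centre) and the cap bottle (about 139 mm).

```bash
python3 -c "
from h import *
print(np.round(wpx(257,177,.03),4),np.round(wpx(258,184,.062),4))"; python3 g.py .4155,-.1425,.035,184
```

```text
[ 0.4159 -0.1434  0.03  ] [ 0.4147 -0.1426  0.062 ]
t 13.75 [ 0.4286 -0.142   0.1366] [-180.    -0.5 -176. ] j [  7.   4. -33.  -0. -53. -93.] F [ 0.2  0.2 -0.2] op 0.0876 0.0
.4155,-.1425,.035,184 [0.0122, 0.0005, 0.1017, -0.0, -0.009, 0.001]
```

Request:
carry_out:
  rows:
    - [0.012,0,0.04,0,-0.009,0]
    - [0.012,0,0.07,0,-0.009,0]
    - [0.012,0,0.09,0,-0.009,0]
    - [0.012,0,0.1015,0,-0.009,0]
    - [0.012,0,0.1015,0,-0.009,0]
    - [0.012,0,0.1015,0,-0.009,0]

```text
clock: 14.5
tool_pos: [0.4154, -0.1432, 0.0357]
orientation: [-180.0, 0.0, -176.0]
force: [0.2, 0.0, 0.2]
opening: 0.0876
gripper_force: 0.0
```

Request:
carry_out:
  rows:
    - [0,0,0,0,0,0]
    - [0,0,0,0,0,0]
    - [0,0,0,0,0,0]
    - [0,0,0,0,0,0]
    - [0,0,0,0,0,0]
    - [0,0,0,0,0,0]
    - [0,0,0,0,0,0]
    - [0,0,0,0,0,0]
  grip: -1

```text
clock: 15.5
tool_pos: [0.4147, -0.1435, 0.0352]
orientation: [-180.0, 0.0, -176.0]
force: [-0.3, -0.7, 1.8]
opening: 0.0308
gripper_force: 30.0
```

```bash
python3 g.py .6319,-.1282,.12,184
```

```text
t 15.5 [ 0.4147 -0.1435  0.0352] [-180.    0. -176.] j [  7.  12. -42.   0. -36. -93.] F [-0.3 -0.7  1.8] op 0.0308 30.0
.6319,-.1282,.12,184 [-0.2178, 0.0001, -0.0847, -0.0, 0.0, -0.0]
```

Gripped. Next: lift it, carry it to the round dish, and lower it.

Request:
carry_out:
  rows:
    - [0,0,-0.04,0,0,0]
    - [0,0,-0.085,0,0,0]
    - [-0.055,0,-0.085,0,0,0]
    - [-0.11,0,-0.085,0,0,0]
    - [-0.165,0,-0.085,0,0,0]
    - [-0.218,0,-0.085,0,0,0]
    - [-0.218,0,-0.085,0,0,0]
    - [-0.218,0,-0.085,0,0,0]

```text
clock: 16.5
tool_pos: [0.6312, -0.1281, 0.1189]
orientation: [180.0, -0.1, -176.0]
force: [-0.1, -0.7, -1.3]
opening: 0.031
gripper_force: 31.0
```

Request:
carry_out:
  rows:
    - [0,0,0,0,0,0]
    - [0,0,0,0,0,0]

```text
clock: 16.75
tool_pos: [0.6315, -0.1283, 0.1208]
orientation: [180.0, 0.0, -176.0]
force: [0.5, 0.5, -0.7]
opening: 0.0309
gripper_force: 31.0
```

```bash
python3 g.py .6319,-.1282,.0425,184; python3 - <<'E'
from h import *
im=viewer.snapshot("wrist");cv2.imwrite("pics/w5.png",np.clip(im[:,:,::-1]*1.3,0,255).astype(np.uint8))
E
```

```text
t 16.75 [ 0.6315 -0.1283  0.1208] [ 180.    0. -176.] j [  6.  22. -11.  -0. -56. -92.] F [ 0.5  0.5 -0.7] op 0.0309 31.0
.6319,-.1282,.0425,184 [-0.0003, 0.0, 0.0783, 0.0, 0.001, -0.0]
```

View pics/w5.png

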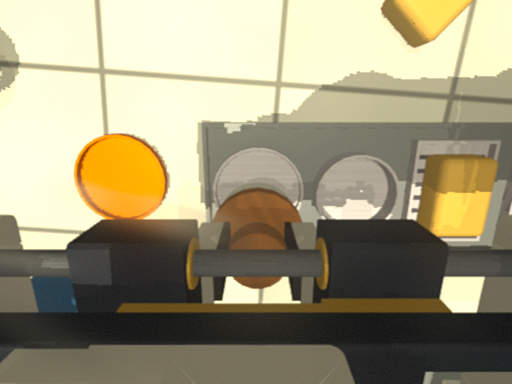

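The brush (u≈258) lines up with the shallow dish (u≈259). I'll lower it and release it.

Request:
carry_out:
  rows:
    - [0,0,0.04,0,0,0]
    - [0,0,0.06,0,0,0]
    - [0,0,0.072,0,0,0]
    - [0,0,0.076,0,0,0]
    - [0,0,0.0785,0,0,0]
    - [0,0,0.0785,0,0,0]
    - [0,0,0.0785,0,0,0]

```text
clock: 17.68
tool_pos: [0.6325, -0.1282, 0.0423]
orientation: [-180.0, 0.1, -176.0]
force: [-0.2, 0.4, 0.1]
opening: 0.0307
gripper_force: 31.1
```

Request:
carry_out:
  rows:
    - [0,0,0,0,0,0]
    - [0,0,0,0,0,0]
    - [0,0,0,0,0,0]
    - [0,0,-0.02,0,0,0]
    - [0,0,-0.06,0,0,0]
    - [0,0,-0.12,0,0,0]
    - [0,0,-0.12,0,0,0]
    - [0,0,-0.12,0,0,0]
  grip: 0.3

```text
clock: 18.68
tool_pos: [0.6319, -0.1281, 0.1618]
orientation: [180.0, 0.0, -176.0]
force: [-0.2, -0.6, -0.6]
opening: 0.0571
gripper_force: 0.0
```

```bash
python3 g.py .568,.3,.165,184 .568,.3927,.165,184
```

```text
t 18.68 [ 0.6319 -0.1281  0.1618] [ 180.    0. -176.] j [  6.  20.  -8.  -0. -61. -92.] F [-0.2 -0.6 -0.6] op 0.0571 0.0
.568,.3,.165,184 [0.034, 0.4315, -0.003, 0.0, 0.001, -0.0]
.568,.3927,.165,184 [0.0275, 0.524, -0.003, 0.0, 0.001, -0.0]
```

Request:
carry_out:
  rows:
    - [0.027,0.524,-0.01,0,0,0]
    - [0.027,0.524,-0.01,0,0,0]
    - [0.027,0.524,-0.01,0,0,0]
    - [0.027,0.524,-0.01,0,0,0]
    - [0.027,0.524,-0.01,0,0,0]
    - [0.027,0.524,-0.01,0,0,0]
    - [0.027,0.524,-0.01,0,0,0]
    - [0.027,0.524,-0.01,0,0,0]
  grip: 1

```text
clock: 19.68
tool_pos: [0.5705, 0.3695, 0.1694]
orientation: [-179.9, -0.1, -176.0]
force: [1.5, 0.2, 0.7]
opening: 0.0876
gripper_force: 0.0
```

```bash
python3 g.py .568,.3927,.15,184
```

```text
t 19.68 [0.5705 0.3695 0.1694] [-1.799e+02 -1.000e-01 -1.760e+02] j [  49.   23.   -3.   -0.  -64. -135.] F [1.5 0.2 0.7] op 0.0876 0.0
.568,.3927,.15,184 [0.0008, 0.0233, 0.0194, -0.002, -0.002, 0.0]
```

Request:
carry_out:
  rows:
    - [0,0,0.01,0,0,0]
    - [0,0,0.02,0,0,0]
    - [0,0,0.02,0,0,0]

```text
clock: 20.05
tool_pos: [0.571, 0.3662, 0.1492]
orientation: [-179.9, -0.2, -176.1]
force: [-0.4, -0.8, -0.1]
opening: 0.0876
gripper_force: 0.0
```

```bash
python3 g.py .568,.3927,.15,184;python3 - <<'E'
from h import *
im=viewer.snapshot("wrist");cv2.imwrite("pics/w6.png",np.clip(im[:,:,::-1]*1.2,0,255).astype(np.uint8))
E
```

```text
t 20.05 [0.571  0.3662 0.1492] [-179.9   -0.2 -176.1] j [  49.   24.   -4.   -0.  -62. -135.] F [-0.4 -0.8 -0.1] op 0.0876 0.0
.568,.3927,.15,184 [0.0012, 0.0267, -0.0008, -0.002, -0.003, -0.001]
```

View pics/w6.png

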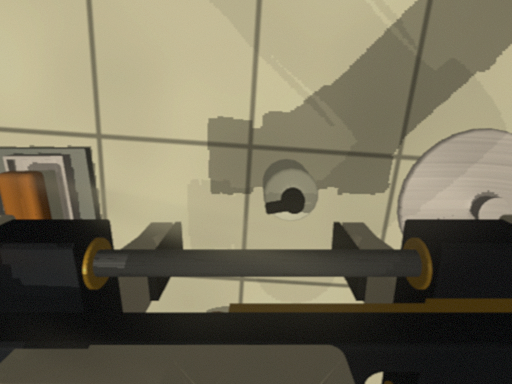

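The pump's axis is at about (292,200), its body circle at about (290,191), and the nozzle points left. It clears the lid.

```bash
python3 -c "
from h import *
print(np.round(wpx(292.5,200,.081),4),np.round(wpx(290.5,190,.056),4))"; python3 g.py .565,.3925,.15,184 .565,.3925,.024,184
```

```text
[0.5684 0.3946 0.081 ] [0.5667 0.3955 0.056 ]
t 20.1 [0.5716 0.3664 0.1503] [-1.799e+02 -1.000e-01 -1.761e+02] j [  49.   24.   -4.   -0.  -62. -135.] F [1.5 0.4 0.2] op 0.0875 0.0
.565,.3925,.15,184 [0.0048, 0.0265, 0.0002, -0.001, -0.001, -0.001]
.565,.3925,.024,184 [0.0046, 0.0267, 0.1262, -0.001, -0.001, -0.001]
```

Request:
carry_out:
  rows:
    - [0.002,0.028,0,0,0,0]
    - [0.002,0.028,0.02,0,0,0]
    - [0.002,0.028,0.06,0,0,0]
    - [0.002,0.028,0.09,0,0,0]
    - [0.002,0.028,0.11,0,0,0]
    - [0.002,0.028,0.124,0,0,0]
    - [0.002,0.028,0.124,0,0,0]
    - [0.002,0.028,0.124,0,0,0]

```text
clock: 21.1
tool_pos: [0.5682, 0.3964, 0.0283]
orientation: [179.9, 0.1, -176.0]
force: [-0.7, -0.4, 0.6]
opening: 0.0876
gripper_force: 0.0
```

Request:
carry_out:
  rows:
    - [0,0,0,0,0,0]
    - [0,0,0,0,0,0]
    - [0,0,0,0,0,0]
    - [0,0,0,0,0,0]
    - [0,0,0,0,0,0]
    - [0,0,0,0,0,0]
    - [0,0,0,0,0,0]
  grip: -1

```text
clock: 21.98
tool_pos: [0.5677, 0.3958, 0.0273]
orientation: [-180.0, 0.0, -176.0]
force: [-0.9, -0.5, 1.4]
opening: 0.0493
gripper_force: 30.0
```

```bash
python3 g.py .6256,-.0384,.12,184
```

```text
t 21.98 [0.5677 0.3958 0.0273] [-180.    0. -176.] j [  51.   32.  -10.    0.  -49. -137.] F [-0.9 -0.5  1.4] op 0.0493 30.0
.6256,-.0384,.12,184 [-0.0275, -0.4372, -0.0927, -0.0, 0.0, 0.0]
```

Request:
carry_out:
  rows:
    - [0,0,-0.04,0,0,0]
    - [0,0,-0.08,0,0,0]
    - [-0.002,-0.03,-0.1,0,0,0]
    - [-0.005,-0.08,-0.1,0,0,0]
    - [-0.008,-0.13,-0.1,0,0,0]
    - [-0.011,-0.18,-0.1,0,0,0]
    - [-0.014,-0.22,-0.1,0,0,0]
    - [-0.014,-0.22,-0.1,0,0,0]

```text
clock: 22.98
tool_pos: [0.5963, 0.1735, 0.1267]
orientation: [-180.0, -0.1, -176.2]
force: [0.7, 0.4, -2.3]
opening: 0.0491
gripper_force: 30.0
```

Request:
carry_out:
  rows:
    - [-0.003,-0.04,0,0,0,0]
    - [-0.006,-0.09,0,0,0,0]
    - [-0.009,-0.14,0,0,0,0]
    - [-0.012,-0.185,0,0,0,0]
    - [-0.0135,-0.21,0,0,0,0]
    - [-0.0135,-0.217,0,0,0,0]
    - [-0.0135,-0.217,0,0,0,0]
    - [-0.0135,-0.217,0,0,0,0]

```text
clock: 23.98
tool_pos: [0.6255, -0.0373, 0.1271]
orientation: [180.0, -0.0, -175.9]
force: [-0.3, 0.4, -2.1]
opening: 0.049
gripper_force: 30.0
```

```bash
python3 g.py .6256,-.0384,.0345,184;python3 - <<'E'
from h import *
im=viewer.snapshot("wrist");cv2.imwrite("pics/w7.png",np.clip(im[:,:,::-1]*1.2,0,255).astype(np.uint8))
E
```

```text
t 23.98 [ 0.6255 -0.0373  0.1271] [ 180.    -0.  -175.9] j [  14.   21.  -13.   -0.  -56. -100.] F [-0.3  0.4 -2.1] op 0.049 30.0
.6256,-.0384,.0345,184 [-0.0001, -0.0011, 0.0926, 0.0, -0.0, 0.001]
```

View pics/w7.png

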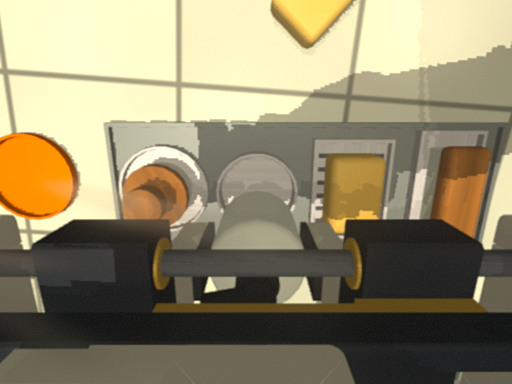

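The bottle lines up with the cup (u≈257). The brush, soap and nail brush all sit inside their inserts.

Request:
carry_out:
  rows:
    - [0,-0.001,0.03,0,0,0]
    - [0,-0.001,0.055,0,0,0]
    - [0,-0.001,0.075,0,0,0]
    - [0,-0.001,0.087,0,0,0]
    - [0,-0.001,0.091,0,0,0]
    - [0,-0.001,0.0925,0,0,0]
    - [0,-0.001,0.0925,0,0,0]
    - [0,-0.001,0.0925,0,0,0]

```text
clock: 25.02
tool_pos: [0.626, -0.0392, 0.0353]
orientation: [180.0, 0.1, -176.0]
force: [-0.3, -0.4, -2.1]
opening: 0.0489
gripper_force: 30.0
```

Request:
carry_out:
  rows:
    - [0,0,0,0,0,0]
    - [0,0,0,0,0,0]
    - [0,0,0,0,0,0]
    - [0,0,-0.02,0,0,0]
    - [0,0,-0.06,0,0,0]
    - [0,0,-0.12,0,0,0]
    - [0,0,-0.18,0,0,0]
    - [0,0,-0.2,0,0,0]
  grip: 0.3

```text
clock: 26.02
tool_pos: [0.6273, -0.0392, 0.2398]
orientation: [180.0, 0.4, -176.0]
force: [0.7, 1.1, -1.1]
opening: 0.0568
gripper_force: 0.0
```

Request:
carry_out:
  rows:
    - [0.06,0,-0.03,0,0,0]
    - [0.12,0,-0.06,0,0,0]
    - [0.18,0,-0.06,0,0,0]
    - [0.2,0,-0.06,0,0,0]
    - [0.2,0,-0.06,0,0,0]
    - [0.2,0,-0.06,0,0,0]

```text
clock: 26.78
tool_pos: [0.4266, -0.053, 0.295]
orientation: [180.0, 0.1, -176.0]
force: [-1.0, -0.4, -0.2]
opening: 0.0571
gripper_force: 0.0
```

```bash
python3 g.py;python3 - <<'E'
from h import *
im=viewer.snapshot("top");sc=viewer.snapshot("scene")
a=cv2.resize(im[140:260,100:360],None,fx=3,fy=3,interpolation=cv2.INTER_CUBIC)[:,:780]
b=cv2.resize(sc[150:300,150:340],(300,237),interpolation=cv2.INTER_CUBIC)
c=np.zeros((600,780,3),np.uint8);c[:360]=a;c[360:597,:300]=b
cv2.imwrite("pics/end.png",np.clip(c[:,:,::-1].astype(float)*1.6,0,255).astype(np.uint8))
E
```

```text
t 26.77 [ 0.4266 -0.053   0.295 ] [ 1.80e+02  1.00e-01 -1.76e+02] j [  19.   -6.  -21.    0.  -74. -105.] F [-1.  -0.4 -0.2] op 0.0571 0.0
```

View pics/end.png

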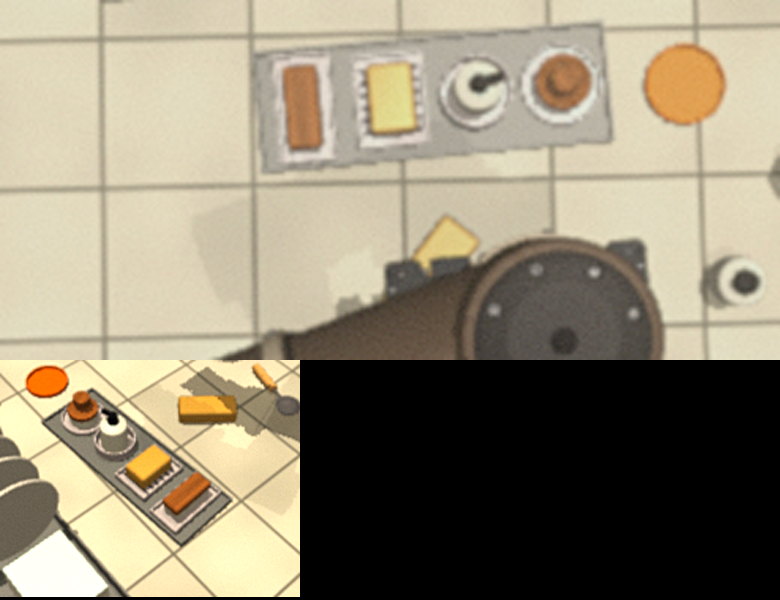

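All four sit upright and centred in their inserts: nail brush (301,107), soap (391,97), pump bottle (474,92), round brush (562,81). The long soap and cap bottle haven't moved, so I'm handing in.

```bash
python3 -c "
from plant import workorder
print(workorder.close_job())"
```

```text
the job is handed in; nothing more can be done
None
```

I handed the job in at about 27 s with all four items in their own inserts, upright and released, and the screw-cap bottle and long soap untouched; this is from the final pictures, as no verdict came back.

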